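# Moisture check of a carved panel

### The arm

A 7-joint arm with a two-finger parallel gripper is mounted at the origin on the work surface. World frame = base frame: x ahead of the robot, y to its left, z up, the work surface at z = 0. Lengths are in m, angles in rad, forces in N, time in s.
With the tool pointing down it reaches from about 0.425 to 0.925 m from the base axis. Payload 6.8 kg.
Tool frame: the origin (TCP) lies between the finger pads; the fingertips stand 14 mm ahead of it and the grasp point (between the pads) lies 5 mm behind it; z points along the fingers, y is the line along which they close (so a half turn about z gives the same grasp; the last joint's range is limited). The gripper opens to 88 mm and grips with 3 to 60 N. Pads are 20 mm wide; open, the fingers measure 115 mm over their backs; the gripper's body (75 mm by 178 mm) begins 61 mm behind the grasp point.
Start: joints at [-1.243, 0.477, 0.022, 1.555, -0.011, 1.109, -0.083], TCP at [0.285, 0.612, 0.213] pointing down, gripper open.
Joint ranges: [-2.96, 2.96], [-0.34, 2.1], [-1.41, 1.46], [0.24, 2.44], [-1.37, 4.51], [0.17, 1.92], [-2.96, 2.96]. Speed limits (rad/s): [2.39, 2.39, 3.14, 3.14, 3.14, 3.14, 3.14].

### API

Orientations are given as a rotation vector (axis times angle).
In Python, from bench import sensors, capture, ticket gives the robot as it stands.
- The arm moves only by the shell command python3 -m crank 'ROWS'. ROWS is JSON, a list that holds one entry, the list of rows, each a list of 7 numbers: the shift along the tool's x, y, z in m, then the turn, a rotation vector about the tool's x, y, z in degrees, then the opening, from -1 (shut) to 1 (fully open). A call has 1 to 20 rows; each row shifts and turns the commanded pose from where the row before left it, along the tool's axes as they then stand; what a row does not reach is not made up. A row lasts 1/12 s, in which the tool goes at most 41.7 mm and 7.16 degrees, less where a joint would pass 70% of its speed; a pose out of reach is approached as far as the arm can. A call with a gripper value outside its range is refused whole. The fingers move at their own pace and stop on an object; the grip force is fixed at half the most. Time passes only in rows, so rows that do not move let the fingers close. It gives the time, the measured TCP pose, the force, the opening and the grip force at its end, in the units of the state.
- sensors.sense(): the state, without advancing time (a new reading comes with each control period).
- capture(name): name is "side" or "top" or "wrist"; returns a dict with "color" (480x640x3 uint8, red, green, blue), "range_z" (480x640 float32, m along the optical axis (not along the pixel's ray), 0 where there is no reading), "K" (3x3 intrinsics, pixels), "k1" (the pictures are not rectified: a ray, as slopes to the right and down, at radius r is drawn at 1 + k1 r^2 times it, then the intrinsics apply), "world_from_camera" (4x4, takes a point from camera to world coordinates). Camera axes: x right, y down, z forward; pixel columns grow to the right and rows downward; lengths in m; the calibration is good to about 2 mm. A picture is of the moment at which its call begins.
- ticket.hand_in(): hands the job in; it is judged then, once.
The state is a dict: "clock": time; "joints": joint angles; "joint_velocities": joint speeds; "joint_efforts": joint torques, N m; "ee_pos": TCP position; "tool_rot": TCP orientation; "contact_force": force on the tool from outside, world axes, zero at the start; "torque": the same for the moment, N m; "gripper_width": finger opening in m; "grasp_force": force on a finger pad.
Only numpy, scipy, OpenCV 4.12 (cv2) and the standard library are available. Lean on these libraries where they do the work, as an engineer would, in place of code of your own. Each camera call takes 0.05 s, during which the arm holds its last target. There are 200 camera calls.

### The job

Lift the yellow moisture probe out of its stand, hold it upright with its foot pressed about half way in on the centre of the brass reference disc for a second, then press it in the same way on the red-ringed spot of the carved panel, square to the panel's sloping face. Press lightly, do not push the panel or the reference hard and leave everything else where it is. Finish while still holding the probe there, foot about half way in: do not put it down or let go.

Things in the scene. Friction and masses are not known exactly. Their poses are not given: they have to be found in the camera images.
- probe: Loose wood moisture probe, 0.12 kg, upright in the stand. Yellow square handle 26 x 26 x 90 mm; below it a steel sleeve, 14 mm across, 46 mm long, from which the white sprung foot sticks 16 mm. Origin: centre of the handle's lower end; z up to the handle's top (90 mm), x and y square to its faces. Foot tip at z = -62 mm unpressed. Grip it about 55 mm above the origin, across two faces.
- tip (a point): The rounded tip (5 mm radius) of the probe's white foot; its axes are the probe's.
- foot (a joint): How far the sprung foot is pushed into the probe's sleeve, m: 0 fully out, 0.012 fully in. The spring takes 0.75 N to start and 250 N/m beyond (half in, 6 mm: about 2.3 N).
- stand: Dark wooden block 90 x 90 x 70 mm fixed to the bench, with an upright 18 mm through hole in the middle of its top in which the probe hangs by its handle (handle's lower end on the block's top). Origin: centre of the underside, z up.
- pad (a point): Centre of the flat brass disc, 40 mm across, on top of a blue painted reference block (80 x 80 mm, fixed to the bench); the disc's face is level and 25 mm above the bench. z up.
- reference: Blue painted reference block 80 x 80 x 22 mm with a brass disc on top, fixed to the bench. Origin: centre of its underside, z up.
- panel: Carved panel 200 x 250 x 16 mm with an 8 mm dark rim, on a tilting easel (220 x 280 mm, fixed) whose stiff hinge keeps its slope, 14 to 29 degrees. Origin: middle of the low edge of its underside, 52 mm above the bench; x up the slope (0 to 200 mm), y along the hinge, z square to the face, outwards. Two flat round bosses, 52 mm across, stand 6 mm above its ground.
- spot (a point): The marked spot: centre of the red ring (24 mm across, white inside) on the face of one of the two bosses of the panel, at x = 100, y = -55, z = 22 mm of the panel. Its z axis is square to the face, outwards.
- mallet: Bystander: wooden mallet lying on the bench, head 76 mm across and 100 mm long, handle 150 mm; origin under the head's handle end.
- wax: Bystander: green wax tin, 80 mm across, 45 mm high; origin at the centre of its underside.
- sander: Bystander: cork sanding block 100 x 60 x 35 mm; origin at the centre of its underside.
- rosette: Bystander: round carved rosette, 90 mm across, 17 mm high; origin at the centre of its underside.
- brush: Bystander: brush lying on the bench; origin under its middle.
- gouge: Bystander: carving gouge lying on the bench, 230 mm long, 26 mm wide; origin under the joint of handle and blade.
- glue: Bystander: white glue bottle with orange cap, 64 mm across, 160 mm high; origin at the centre of its underside.
There are look-alikes about, which are no part of the job. Leave any blue or green look-alike of the probe alone.

How it is judged:
By the outcome, as a careful person would: the job done as asked, in the order asked, and still so for the second after the job is handed in, while the arm keeps its last pose, push and grip.
It also fails if it takes over 54 s, if anything falls off the work surface, if the arm or the gripper's body presses on something with over 40 N, if the wrist force passes 120 N, or if a joint passes its speed limit or range.

## Working session

There is one attempt and no reset: what is moved stays moved. The work goes in short steps, Python scripts to look and compute and a shell command to move; the robot and the scene stay as the last step left them, time stands still between calls to the robot, and variables do not carry over. Pictures are saved under pics/ and viewed, at most 10 in all, crops included, and the job is handed in when it is done.

```bash
mkdir -p pics; ls
cat > h.py <<'E'
import numpy as np, cv2
from bench import sensors, capture, ticket
from scipy.spatial.transform import Rotation as R
def save(c,n): cv2.imwrite(f'pics/{n}.png',c['color'][:,:,::-1])
def rays(c,uv):
    uv=np.atleast_2d(np.asarray(uv,float)); K=c['K']
    d=(uv-[K[0,2],K[1,2]])/[K[0,0],K[1,1]]; s=d.copy()
    for _ in range(20): s=d/(1+c['k1']*(s**2).sum(1,keepdims=True))
    return np.c_[s,np.ones(len(s))]
def pts(c,uv):
    uv=np.atleast_2d(uv).astype(int); z=c['range_z'][uv[:,1],uv[:,0]]
    T=c['world_from_camera']; return (rays(c,uv)*z[:,None])@T[:3,:3].T+T[:3,3]
def plane(c,uv,h):
    T=c['world_from_camera']; d=rays(c,uv)@T[:3,:3].T; o=T[:3,3]
    return o+d*((h-o[2])/d[:,2])[:,None]
def cloud(c):
    v,u=np.mgrid[:480,:640]; return pts(c,np.c_[u.ravel(),v.ravel()]).reshape(480,640,3)
E
python3 - <<'E'
from h import *
s=sensors.sense();print(s)
for n in('top','side'):
    c=capture(n);save(c,n+'0');print(n,c['K'].tolist(),c['k1'],c['world_from_camera'].round(3).tolist())
E
```

```text
pics
{'clock': 0.0, 'joints': array([-1.24313128,  0.47778479,  0.02233088,  1.55641485, -0.0114904 ,
        1.10930065, -0.08312259]), 'joint_velocities': array([-0.00082985, -0.00064207,  0.0007238 , -0.00154238, -0.00021793,
       -0.00149865, -0.00085123]), 'joint_efforts': array([-2.95314285e-04, -5.82861185e+01,  1.53460041e+00, -2.72605723e+01,
       -5.43346431e-02,  1.70497393e-02,  1.89401871e-04]), 'ee_pos': array([0.28467665, 0.61136603, 0.2124073 ]), 'tool_rot': array([-6.79022973e-01, -3.06707496e+00,  2.76716220e-03]), 'contact_force': array([0.46178084, 0.25817749, 0.01780758]), 'torque': array([ 0.00901097,  0.00605172, -0.01490568]), 'grasp_force': 0.0, 'gripper_width': 0.08789770566256094}
top [[542.5963335668914, 0.0, 321.9109964640285], [0.0, 542.5963335668914, 246.09055888316038], [0.0, 0.0, 1.0]] -0.09537007702152947 [[0.01, -0.993, 0.118, 0.393], [-1.0, -0.012, -0.018, 0.01], [0.019, -0.118, -0.993, 1.581], [0.0, 0.0, 0.0, 1.0]]
side [[575.8976198859241, 0.0, 306.84930395847925], [0.0, 575.8976198859241, 236.7214664216559], [0.0, 0.0, 1.0]] -0.08815048706546227 [[0.981, -0.149, 0.126, 0.38], [-0.194, -0.685, 0.703, -1.053], [-0.018, -0.714, -0.7, 1.103], [0.0, 0.0, 0.0, 1.0]]
```

View pics/top0.png

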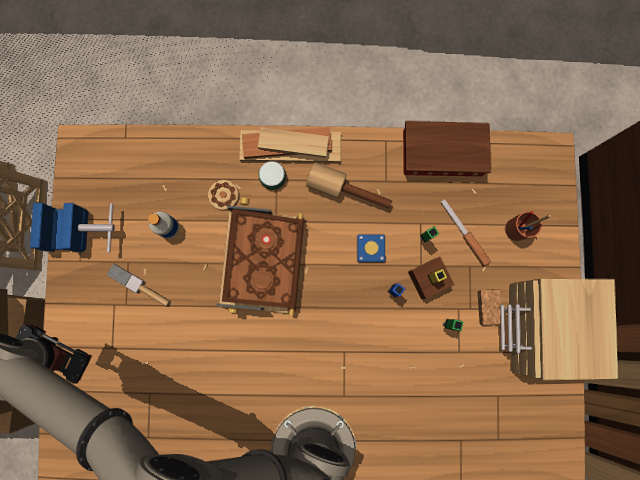

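View pics/side0.png

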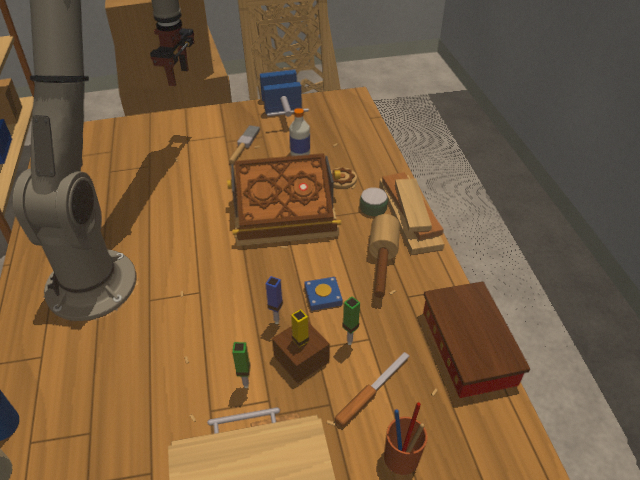

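The top view shows the yellow probe in its stand at (440,276), brass disc at (371,248), red-ringed spot at (266,240). Green look-alikes are at (430,234) and (454,325), and a blue one at (397,290). The side view shows the probe at (300,325) and the panel facing towards the stand side.

```bash
cat > m.py <<'E'
from h import *
C={n:capture(n) for n in('top','side')}
for n,c in C.items():
    P=cloud(c); c['P']=P; hsv=cv2.cvtColor(c['color'],cv2.COLOR_RGB2HSV).astype(int); H,S,V=hsv[...,0],hsv[...,1],hsv[...,2]
    print('==',n)
    on=P[...,2]
    # yellow probe handle
    m=(H>24)&(H<34)&(S>170)&(V>60)
    box=(slice(250,310),slice(405,475)) if n=='top' else (slice(295,360),slice(270,330))
    k=np.zeros_like(m);k[box]=m[box]
    q=P[k]; print('yellow',k.sum(),q.min(0).round(3),q.max(0).round(3))
    t=k&(abs(on-.16)<.006)
    uv=np.argwhere(t)[:,::-1]
    r=cv2.minAreaRect(uv.astype(np.float32)); w=plane(c,cv2.boxPoints(r),.16)
    print('top rect px',r,'centre',w.mean(0).round(4),'edges',(w[1]-w[0]).round(4),(w[2]-w[1]).round(4),'z med',np.median(on[t]).round(4))
    # stand top
    st=(abs(on-.07)<.004); b2=np.zeros_like(m); b2[(slice(250,310),slice(400,465)) if n=='top' else (slice(310,390),slice(265,335))]=1
    st&=b2; uv=np.argwhere(st)[:,::-1]; r=cv2.minAreaRect(uv.astype(np.float32)); w=plane(c,cv2.boxPoints(r),.07)
    print('stand c',w.mean(0).round(4),(w[1]-w[0]).round(4),(w[2]-w[1]).round(4))
    # brass
    b=np.zeros_like(m); b[(slice(230,266),slice(355,388)) if n=='top' else (slice(275,310),slice(300,345))]=1
    br=b&(H>14)&(H<30)&(S>120)&(V>90)&(abs(on-.025)<.006)
    cn=max(cv2.findContours(br.astype(np.uint8),0,1)[0],key=cv2.contourArea); e=cv2.fitEllipse(cn)
    w=plane(c,[e[0]],.025); print('pad',e,w.round(4),'z',np.median(on[br]).round(4), 'extent', np.ptp(P[br],0).round(3))
    # red ring / white
    b=np.zeros_like(m); b[(slice(225,256),slice(250,285)) if n=='top' else (slice(170,205),slice(285,322))]=1
    rr=b&((H<5)|(H>172))&(S>110)&(V>110); wh=b&(S<70)&(V>150)
    ring=cv2.morphologyEx((rr|wh).astype(np.uint8),cv2.MORPH_CLOSE,np.ones((3,3)))
    cn=max(cv2.findContours(ring,0,1)[0],key=cv2.contourArea); e=cv2.fitEllipse(cn); print('ring',e,rr.sum(),wh.sum())
    q=P[ring>0]; sp=np.median(q,0); print('spot med',sp.round(4),'ext',np.ptp(q,0).round(3)); 
    pp=P[(abs(P-sp)<[.15,.12,.08]).all(2)&(on>.06)]
    # robust plane fit
    rng=np.random.default_rng(0);best=0
    for _ in range(400):
        a=pp[rng.choice(len(pp),3,False)]; nn=np.cross(a[1]-a[0],a[2]-a[0]); nn/=np.linalg.norm(nn)+1e-12
        i=abs((pp-a[0])@nn)<.002
        if i.sum()>best: best=i.sum();I=i
    q=pp[I]; cc=q.mean(0); nn=np.linalg.svd(q-cc,full_matrices=False)[2][2]; nn*=np.sign(nn[2])
    print('panel n',nn.round(4),'tilt',np.degrees(np.arccos(nn[2])).round(2),'az',np.degrees(np.arctan2(nn[1],nn[0])).round(1),best,len(pp),'spot above ground',((sp-cc)@nn).round(4))
    bq=P[(np.linalg.norm(P-sp,axis=2)<.024)]; cb=bq.mean(0); nb=np.linalg.svd(bq-cb,full_matrices=False)[2][2]; nb*=np.sign(nb[2]); print('boss n',nb.round(3),len(bq))
    T=c['world_from_camera'];d=(rays(c,[e[0]])@T[:3,:3].T)[0];o=T[:3,3]
    print('spot ray∩boss plane',(o+d*((sp-o)@nn)/(d@nn)).round(4))
E
python3 m.py
```

```text
== top
yellow 3 [ 0.482 -0.352  0.071] [ 0.503 -0.313  0.16 ]
top rect px ((436.5, 271.5), (5.830951690673828, 0.0), 149.0362548828125) centre [ 0.4987 -0.319   0.16  ] edges [0. 0. 0.] [-0.0081  0.0135  0.    ] z med 0.1585
stand c [ 0.4894 -0.3287  0.07  ] [ 0.0416 -0.0824  0.    ] [-0.0787 -0.0388  0.    ]
pad ((371.052978515625, 247.46470642089844), (11.382773399353027, 12.027185440063477), 69.19055938720703) [[ 0.5765 -0.1598  0.025 ]] z 0.0254 extent [0.033 0.035 0.012]
ring ((265.5852966308594, 238.88958740234375), (7.251522541046143, 8.305168151855469), 166.055908203125) 30 20
spot med [0.5862 0.1374 0.1097] ext [0.023 0.02  0.016]
panel n [-0.0445 -0.3619  0.9312] tilt 21.38 az -97.0 1846 6022 spot above ground 0.005
boss n [-0.017 -0.382  0.924] 222
spot ray∩boss plane [0.5865 0.1381 0.11  ]
== side
yellow 41 [ 0.475 -0.345  0.   ] [ 0.526 -0.214  0.163]
top rect px ((299.2500305175781, 315.2500305175781), (10.606600761413574, 9.899494171142578), 45.0) centre [ 0.4898 -0.33    0.16  ] edges [ 0.0175  0.015  -0.    ] [ 0.0115 -0.0225  0.    ] z med 0.1599
stand c [ 0.4775 -0.306   0.07  ] [0.079  0.0617 0.    ] [ 0.0665 -0.1513  0.    ]
pad ((322.7926025390625, 289.6896057128906), (11.621490478515625, 15.078248023986816), 91.91931915283203) [[ 0.5763 -0.1615  0.025 ]] z 0.0252 extent [0.037 0.042 0.01 ]
ring ((303.1492614746094, 186.6623992919922), (4.940039157867432, 6.409385681152344), 92.4262924194336) 6 16
spot med [0.5868 0.1363 0.1087] ext [0.019 0.02  0.015]
panel n [-0.022  -0.3507  0.9362] tilt 20.57 az -93.6 1754 5655 spot above ground 0.0056
boss n [-0.034 -0.375  0.926] 210
spot ray∩boss plane [0.5868 0.136  0.1086]
```

Both views agree: the probe is at about (0.490,-0.329), the pad at (0.5765,-0.1605) and the spot at (0.5865,0.137,0.109). The spot height predicted for a 21° tilt is 0.108, which fits. Next I'll go above the probe via a waypoint.

```bash
cat >> h.py <<'E'
def go(p,Rt=None):
    s=sensors.sense(); R0=R.from_rotvec(s['tool_rot'])
    d=R0.inv().apply(np.array(p)-s['ee_pos'])*1000
    print('shift mm',d.round(1),'|d|',np.linalg.norm(d).round(1))
    if Rt is not None: print('turn deg',np.degrees((R0.inv()*Rt).as_rotvec()).round(2))
def tooly(z,az):
    "tool frame with tool z = z, y nearest to azimuth az"
    z=np.array(z,float);z/=np.linalg.norm(z);y=np.array([np.cos(np.radians(az)),np.sin(np.radians(az)),0]);y-=z*(y@z);y/=np.linalg.norm(y)
    return R.from_matrix(np.c_[np.cross(y,z),y,z])
E
python3 -c "
from h import *
go([.5,.1,.3])
s=sensors.sense();R0=R.from_rotvec(s['tool_rot']);print(R0.inv().apply(np.array([-.01,-.415,.02])))
for a in (-63.2,116.8,26.8,-153.2): go([.49,-.315,.32],tooly([0,0,-1],a))
"
```

```text
shift mm [-411.1 -373.   -86.8] |d| 561.8
[-0.16611273 -0.3804582  -0.01957335]
shift mm [-577.2 -753.5 -106.4] |d| 955.1
turn deg [-3.0000e-02  7.0000e-02  1.2823e+02]
shift mm [-577.2 -753.5 -106.4] |d| 955.1
turn deg [-6.000e-02 -2.000e-02 -5.177e+01]
shift mm [-577.2 -753.5 -106.4] |d| 955.1
turn deg [-6.000e-02  3.000e-02  3.823e+01]
shift mm [-577.2 -753.5 -106.4] |d| 955.1
turn deg [-3.0000e-02 -8.0000e-02 -1.4177e+02]
```

```bash
python3 -m crank '[[[-0.0257,-0.0233,-0.0054,0,0,0,1],[-0.0257,-0.0233,-0.0054,0,0,0,1],[-0.0257,-0.0233,-0.0054,0,0,0,1],[-0.0257,-0.0233,-0.0054,0,0,0,1],[-0.0257,-0.0233,-0.0054,0,0,0,1],[-0.0257,-0.0233,-0.0054,0,0,0,1],[-0.0257,-0.0233,-0.0054,0,0,0,1],[-0.0257,-0.0233,-0.0054,0,0,0,1],[-0.0257,-0.0233,-0.0054,0,0,0,1],[-0.0257,-0.0233,-0.0054,0,0,0,1],[-0.0257,-0.0233,-0.0054,0,0,0,1],[-0.0257,-0.0233,-0.0054,0,0,0,1],[-0.0257,-0.0233,-0.0054,0,0,0,1],[-0.0257,-0.0233,-0.0054,0,0,0,1],[-0.0257,-0.0233,-0.0054,0,0,0,1],[-0.0257,-0.0233,-0.0054,0,0,0,1]]]'
python3 -m crank '[[[-0.0104,-0.0238,-0.0012,0,0,0,1],[-0.0104,-0.0238,-0.0012,0,0,0,1],[-0.0104,-0.0238,-0.0012,0,0,0,1],[-0.0104,-0.0238,-0.0012,0,0,0,1],[-0.0104,-0.0238,-0.0012,0,0,0,1],[-0.0104,-0.0238,-0.0012,0,0,0,1],[-0.0104,-0.0238,-0.0012,0,0,0,1],[-0.0104,-0.0238,-0.0012,0,0,0,1],[-0.0104,-0.0238,-0.0012,0,0,0,1],[-0.0104,-0.0238,-0.0012,0,0,0,1],[-0.0104,-0.0238,-0.0012,0,0,0,1],[-0.0104,-0.0238,-0.0012,0,0,0,1],[-0.0104,-0.0238,-0.0012,0,0,0,1],[-0.0104,-0.0238,-0.0012,0,0,0,1],[-0.0104,-0.0238,-0.0012,0,0,0,1],[-0.0104,-0.0238,-0.0012,0,0,0,1]]]'
python3 -m crank '[[[0,0,0,0,0,6.4,1],[0,0,0,0,0,6.4,1],[0,0,0,0,0,6.4,1],[0,0,0,0,0,6.4,1],[0,0,0,0,0,6.4,1],[0,0,0,0,0,6.4,1],[0,0,0,0,0,6.4,1],[0,0,0,0,0,6.4,1],[0,0,0,0,0,6.4,1],[0,0,0,0,0,6.4,1],[0,0,0,0,0,6.4,1],[0,0,0,0,0,6.4,1],[0,0,0,0,0,6.4,1],[0,0,0,0,0,6.4,1],[0,0,0,0,0,6.4,1],[0,0,0,0,0,6.4,1],[0,0,0,0,0,6.4,1],[0,0,0,0,0,6.4,1],[0,0,0,0,0,6.4,1],[0,0,0,0,0,6.4,1]]]'
python3 -c "
from h import *
c=capture('wrist');save(c,'w1');print(c['world_from_camera'].round(3).tolist());print(sensors.sense()['joints'].round(2));go([.49,-.329,.32],tooly([0,0,-1],-63.2))"
```

```text
clock: 1.53
ee_pos: [0.5006, 0.0986, 0.3001]
tool_rot: [0.679, 3.067, 0.0]
contact_force: [1.2, -0.4, -0.3]
gripper_width: 0.0879
grasp_force: 0.0
clock: 2.87
ee_pos: [0.4902, -0.3161, 0.3189]
tool_rot: [-0.679, -3.067, -0.0]
contact_force: [-0.1, -0.5, 0.1]
gripper_width: 0.088
grasp_force: 0.0
clock: 4.53
ee_pos: [0.4904, -0.3149, 0.3188]
tool_rot: [-3.056, -0.726, -0.0]
contact_force: [-0.2, -0.2, -1.0]
gripper_width: 0.0876
grasp_force: 0.0
[[0.45, -0.854, -0.261, 0.562], [-0.893, -0.43, -0.132, -0.278], [0.001, 0.292, -0.956, 0.49], [0.0, 0.0, 0.0, 1.0]]
[-0.36  0.4   1.12  1.7  -0.38  1.29 -0.27]
shift mm [-6.8 12.6 -1.3] |d| 14.4
turn deg [-0.02  0.02 -0.42]
```

View pics/w1.png

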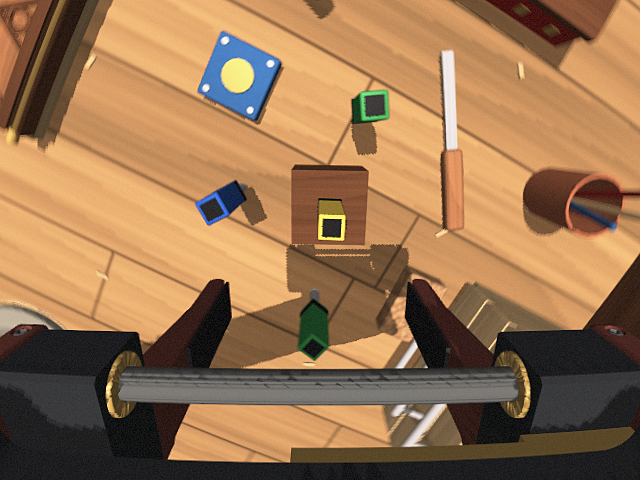

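The wrist view shows the probe top at (332,228), nearly square with the tool, with the disc at (238,75). I'll measure its top square on the z=0.16 plane.

Run:
```python
from h import *
c=capture('wrist');P=cloud(c);z=P[...,2]
b=np.zeros(z.shape,bool);b[190:250,305:360]=1
m=b&(abs(z-.16)<.006)
uv=np.argwhere(m)[:,::-1]
w=plane(c,uv,.16)
r=cv2.minAreaRect((w[:,:2]*1000).astype(np.float32));print(m.sum(),r,np.median(z[m]))
hsv=cv2.cvtColor(c['color'],cv2.COLOR_RGB2HSV).astype(int)
m=np.zeros(z.shape,bool);m[40:110,210:270]=1
m&=(hsv[...,0]>15)&(hsv[...,0]<35)&(hsv[...,1]>100)&(hsv[...,2]>120)&(abs(z-.025)<.006)
cn=max(cv2.findContours(m.astype(np.uint8),0,1)[0],key=cv2.contourArea);e=cv2.fitEllipse(cn);print('pad',e,plane(c,[e[0]],.025).round(4),np.ptp(plane(c,cn[:,0],.025),0))
uv=np.argwhere((abs(z-.07)<.003)&(np.hypot(P[...,0]-.49,P[...,1]+.329)<.07))[:,::-1];w=plane(c,uv,.07)
print('stand',cv2.minAreaRect((w[:,:2]*1000).astype(np.float32)))
```

```text
744 ((490.1012878417969, -329.16241455078125), (26.513565063476562, 25.57106590270996), 26.40842056274414) 0.16013283501335426
pad ((235.35000610351562, 76.75762939453125), (31.06519317626953, 33.608055114746094), 167.40682983398438) [[ 0.5762 -0.1608  0.025 ]] [3.88555659e-02 3.87144305e-02 1.11022302e-16]
stand ((489.3494873046875, -329.57177734375), (89.88616180419922, 90.37510681152344), 26.383445739746094)
```

```bash
python3 -m crank '[[[-0.0066,0.0127,0,0,0,0,1],[0,0,0.02,0,0,0,1],[0,0,0.02,0,0,0,1],[0,0,0.02,0,0,0,1],[0,0,0.02,0,0,0,1],[0,0,0.02,0,0,0,1],[0,0,0.02,0,0,0,1],[0,0,0,0,0,0,1]]]'
python3 -c "
from h import *
c=capture('wrist');P=cloud(c);z=P[...,2]
m=(abs(z-.16)<.006)&(np.hypot(P[...,0]-.49,P[...,1]+.329)<.03)
w=plane(c,np.argwhere(m)[:,::-1],.16);print(cv2.minAreaRect((w[:,:2]*1000).astype(np.float32)));go([.4901,-.3292,.12],tooly([0,0,-1],-63.6))"
```

```text
clock: 5.3
ee_pos: [0.4887, -0.3275, 0.1955]
tool_rot: [-3.049, -0.739, 0.007]
contact_force: [-0.6, 0.8, -0.5]
gripper_width: 0.088
grasp_force: 0.0
((490.5850830078125, -328.7139587402344), (27.242956161499023, 25.739837646484375), 25.135406494140625)
shift mm [ 0.5  1.2 77.5] |d| 77.5
turn deg [-0.18  0.11  0.79]
```

```bash
python3 -m crank '[[[0,0.0005,0.015,0,0,0,1],[0,0,0.015,0,0,0,1],[0,0,0.015,0,0,0,1],[0,0,0.015,0,0,0,1],[0,0,0.012,0,0,0,1],[0,0,0.006,0,0,0,1],[0,0,0,0,0,0,1],[0,0,0,0,0,0,1]]]'
python3 -m crank '[[[0,0,0,0,0,0,0.2],[0,0,0,0,0,0,-0.3],[0,0,0,0,0,0,-0.6],[0,0,0,0,0,0,-1],[0,0,0,0,0,0,-1],[0,0,0,0,0,0,-1],[0,0,0,0,0,0,-1],[0,0,0,0,0,0,-1]]]'
python3 -c "
from h import *
for i in range(3): s=sensors.sense();print(s['ee_pos'],s['tool_rot'],s['contact_force'],s['gripper_width'],s['grasp_force'])"
```

```text
clock: 6.02
ee_pos: [0.4908, -0.3302, 0.1216]
tool_rot: [3.054, 0.735, 0.001]
contact_force: [-0.1, -0.3, 0.3]
gripper_width: 0.0876
grasp_force: 0.0
clock: 6.68
ee_pos: [0.4905, -0.3298, 0.1209]
tool_rot: [-3.055, -0.734, 0.0]
contact_force: [-0.4, -0.3, 0.4]
gripper_width: 0.0377
grasp_force: 0.0
[ 0.49050755 -0.32978906  0.12092753] [-3.05451902e+00 -7.34234421e-01  7.18114746e-05] [-0.42932441 -0.34672792  0.44324257] 0.037748576295643765 0.0
[ 0.49050755 -0.32978906  0.12092753] [-3.05451902e+00 -7.34234421e-01  7.18114746e-05] [-0.42932441 -0.34672792  0.44324257] 0.037748576295643765 0.0
[ 0.49050755 -0.32978906  0.12092753] [-3.05451902e+00 -7.34234421e-01  7.18114746e-05] [-0.42932441 -0.34672792  0.44324257] 0.037748576295643765 0.0
```

```bash
python3 -m crank '[[[0,0,0,0,0,0,-1],[0,0,0,0,0,0,-1],[0,0,0,0,0,0,-1],[0,0,0,0,0,0,-1],[0,0,0,0,0,0,-1],[0,0,0,0,0,0,-1]]]'
```

```text
clock: 7.18
ee_pos: [0.4905, -0.3298, 0.1209]
tool_rot: [-3.055, -0.734, 0.0]
contact_force: [0.5, -0.8, -0.0]
gripper_width: 0.0261
grasp_force: 29.6
```

```bash
python3 -m crank '[[[0,0,-0.005,0,0,0,-1],[0,0,-0.008,0,0,0,-1],[0,0,-0.012,0,0,0,-1],[0,0,-0.012,0,0,0,-1],[0,0,-0.012,0,0,0,-1],[0,0,-0.012,0,0,0,-1],[0,0,-0.012,0,0,0,-1],[0,0,-0.012,0,0,0,-1],[0,0,-0.015,0,0,0,-1],[0,0,-0.015,0,0,0,-1],[0,0,-0.015,0,0,0,-1],[0,0,0,0,0,0,-1],[0,0,0,0,0,0,-1]]]'
python3 - <<'E'
from h import *
c=capture('wrist');save(c,'w2')
c=capture('side');save(c,'s2')
t=capture('top')
for n,c in (('top',t),('side',c)):
    P=cloud(c);h=cv2.cvtColor(c['color'],cv2.COLOR_RGB2HSV).astype(int)
    for nm,lo,hi in(('blue',110,130),('green',50,80)):
        m=(h[...,0]>lo)&(h[...,0]<hi)&(h[...,1]>120)&(abs(P[...,0]-.52)<.15)&(abs(P[...,1]+.28)<.12)&(P[...,2]>.05)
        k,l,st,ce=cv2.connectedComponentsWithStats(m.astype(np.uint8))
        for i in range(1,k):
            if st[i,4]>15: q=P[l==i];print(n,nm,q.min(0).round(3),q.max(0).round(3))
go([.5763,-.1608,.25])
E
```

```text
clock: 8.27
ee_pos: [0.4909, -0.33, 0.2517]
tool_rot: [3.054, 0.734, 0.002]
contact_force: [0.3, -0.1, -1.9]
gripper_width: 0.0262
grasp_force: 29.6
top green [ 0.589 -0.327  0.077] [ 0.62  -0.294  0.157]
side blue [ 0.436 -0.235  0.146] [ 0.465 -0.218  0.155]
side green [ 0.59  -0.329  0.147] [ 0.619 -0.305  0.157]
shift mm [ 1.533e+02 -1.109e+02  1.000e-01] |d| 189.2
```

View pics/w2.png

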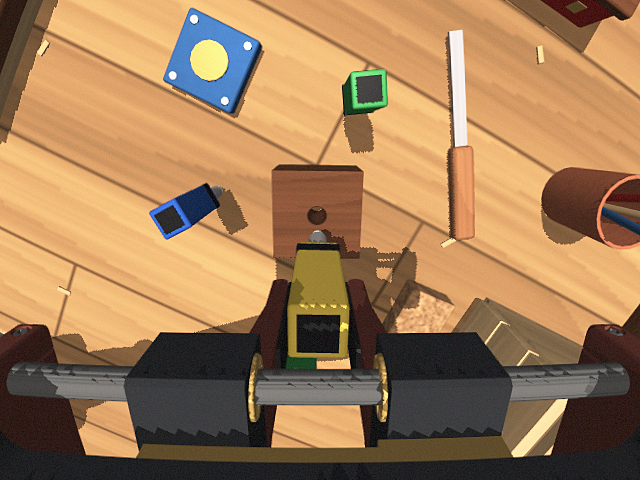

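View pics/s2.png

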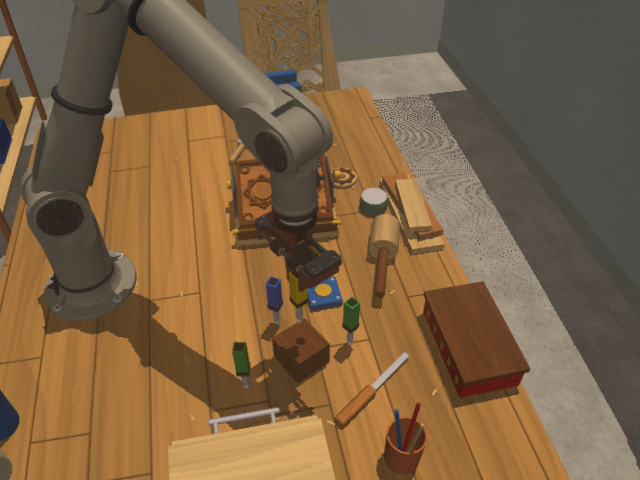

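The probe is lifted and upright in the gripper, with its foot at (318,237) in the wrist view. The stand is empty and the look-alikes are untouched. Next, over the disc.

```bash
python3 -m crank '[[[0.0153,-0.0111,0,0,0,0,-1],[0.0153,-0.0111,0,0,0,0,-1],[0.0153,-0.0111,0,0,0,0,-1],[0.0153,-0.0111,0,0,0,0,-1],[0.0153,-0.0111,0,0,0,0,-1],[0.0153,-0.0111,0,0,0,0,-1],[0.0153,-0.0111,0,0,0,0,-1],[0.0153,-0.0111,0,0,0,0,-1],[0.0153,-0.0111,0,0,0,0,-1],[0.0153,-0.0111,0,0,0,0,-1],[0,0,0.02,0,0,0,-1],[0,0,0.02,0,0,0,-1],[0,0,0.02,0,0,0,-1],[0,0,0.02,0,0,0,-1],[0,0,0,0,0,0,-1],[0,0,0,0,0,0,-1]]]'
cat > t.py <<'E'
from h import *
s=sensors.sense();R0=R.from_rotvec(s['tool_rot']);p=s['ee_pos'];print(p.round(4),s['tool_rot'].round(3),s['contact_force'].round(2))
for n in('wrist','top','side'):
    c=capture(n);P=cloud(c)
    L=R0.inv().apply((P-p).reshape(-1,3)).reshape(P.shape)   # tool frame
    h=cv2.cvtColor(c['color'],cv2.COLOR_RGB2HSV).astype(int)
    near=(np.abs(L[...,:2])<.03).all(2)
    f=near&(L[...,2]>.09)&(L[...,2]<.118)
    sl=near&(L[...,2]>.052)&(L[...,2]<.09)
    y=near&(h[...,0]>22)&(h[...,0]<36)&(h[...,1]>120)&(L[...,2]>-.06)&(L[...,2]<.06)
    for nm,m in(('foot',f),('sleeve',sl),('handle',y)):
        if m.sum()>3: q=L[m]*1000;print(n,nm,m.sum(),'min',q.min(0).round(1),'max',q.max(0).round(1),'med',np.median(q,0).round(1))
E
python3 t.py; python3 -c "
from h import *
c=capture('wrist');save(c,'w3');go([.5763,-.1608,.1379],tooly([0,0,-1],-63.6))"
```

```text
clock: 9.75
ee_pos: [0.5754, -0.1612, 0.1699]
tool_rot: [-3.054, -0.733, 0.005]
contact_force: [-1.1, -0.3, -1.0]
gripper_width: 0.0259
grasp_force: 29.6
[ 0.5754 -0.1612  0.1699] [-3.054 -0.733  0.005] [-1.14 -0.33 -0.96]
wrist foot 50 min [-0.1 -7.8 90.2] max [  6.3   5.4 108.4] med [ 4.3 -0.8 94.2]
wrist sleeve 122 min [ 0.3 -7.7 67.8] max [ 6.3  6.  90. ] med [ 5.4 -0.5 80.8]
wrist handle 3368 min [-13.9 -13.7 -54.6] max [13.2 12.8 49.6] med [ 11.8  -0.3 -26.4]
side foot 21 min [-7.3 -2.1 90.8] max [  5.3   7.7 111.4] med [-2.9  3.6 99.2]
side sleeve 54 min [-8.3 -3.2 56.3] max [ 4.2  9.4 89.4] med [-3.3  5.4 72.2]
side handle 231 min [-16.3 -12.9 -43.8] max [10.4 17.2 48.2] med [-11.9   9.2   3. ]
shift mm [-0.2 -1.3 34.2] |d| 34.3
turn deg [ 0.07 -0.08  0.62]
```

View pics/w3.png

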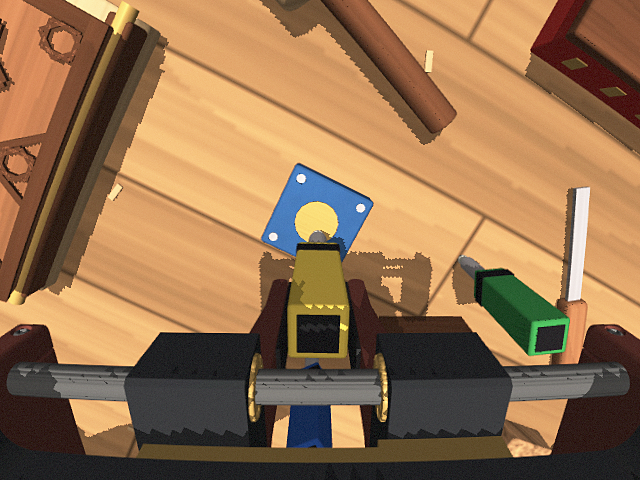

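```bash
cat > f.py <<'E'
from h import *
import sys
F=[];Z=[]
for i in range(int(sys.argv[1])):
    capture('wrist');s=sensors.sense();F.append(s['contact_force']);Z.append(np.r_[s['ee_pos'],s['tool_rot']])
print(s['clock'],'F',np.mean(F,0).round(2),'sd',np.std(F,0).round(2),'p',np.mean(Z,0)[:3].round(5),np.std(Z,0)[:3].round(5),'z axis',R.from_rotvec(Z[-1][3:]).as_matrix()[:,2].round(4))
E
python3 f.py 10
python3 -m crank '[[[0,0,0.015,0,0,0,-1],[0,0,0.01,0,0,0,-1],[0,0,0.004,0,0,0,-1],[0,0,0,0,0,0,-1]]]'
python3 f.py 8
```

```text
10.45 F [-0.15  0.09 -1.08] sd [0.54 0.33 0.5 ] p [ 0.57664 -0.16148  0.17143] [0.00022 0.00012 0.00038] z axis [ 0.e+00  1.e-04 -1.e+00]
clock: 10.78
ee_pos: [0.5755, -0.1611, 0.1407]
tool_rot: [-3.054, -0.734, 0.004]
contact_force: [0.6, -0.6, -0.7]
gripper_width: 0.026
grasp_force: 29.6
11.1833 F [-0.18 -0.14 -0.99] sd [0.28 0.24 0.22] p [ 0.57653 -0.16156  0.14222] [2.4e-04 9.0e-05 3.2e-04] z axis [ 6.e-04  0.e+00 -1.e+00]
```

```bash
python3 -m crank '[[[0,0,0.004,0,0,0,-1],[0,0,0.0025,0,0,0,-1],[0,0,0,0,0,0,-1],[0,0,0,0,0,0,-1]]]'
python3 f.py 10
```

```text
clock: 11.52
ee_pos: [0.5765, -0.1615, 0.1354]
tool_rot: [3.055, 0.734, 0.0]
contact_force: [0.9, 0.4, -0.6]
gripper_width: 0.026
grasp_force: 29.6
12.0167 F [ 0.65  0.03 -0.12] sd [0.48 0.24 0.31] p [ 0.5765  -0.16146  0.13554] [2.e-05 2.e-05 3.e-05] z axis [ 2.e-04 -1.e-04 -1.e+00]
```

```bash
python3 -m crank '[[[0,0,0.002,0,0,0,-1],[0,0,0.002,0,0,0,-1],[0,0,0,0,0,0,-1]]]'
python3 f.py 12
```

```text
clock: 12.27
ee_pos: [0.5764, -0.1614, 0.1312]
tool_rot: [3.054, 0.734, 0.0]
contact_force: [0.8, 0.1, 1.5]
gripper_width: 0.0258
grasp_force: 29.6
12.8667 F [0.53 0.   1.18] sd [0.59 0.66 0.54] p [ 0.57646 -0.16146  0.13149] [2.e-05 2.e-05 5.e-05] z axis [ 1.e-04 -0.e+00 -1.e+00]
```

Force rise of 2.2 N and geometry of 6.4 mm agree on about half way. I'll hold for over a second, then lift.

```bash
python3 -m crank '[[[0,0,0,0,0,0,-1],[0,0,0,0,0,0,-1],[0,0,0,0,0,0,-1],[0,0,0,0,0,0,-1],[0,0,0,0,0,0,-1],[0,0,0,0,0,0,-1],[0,0,0,0,0,0,-1],[0,0,0,0,0,0,-1],[0,0,0,0,0,0,-1],[0,0,0,0,0,0,-1],[0,0,0,0,0,0,-1],[0,0,0,0,0,0,-1],[0,0,0,0,0,0,-1],[0,0,0,0,0,0,-1],[0,0,0,0,0,0,-1]]]'
python3 f.py 6
python3 -m crank '[[[0,0,-0.004,0,0,0,-1],[0,0,-0.008,0,0,0,-1],[0,0,-0.015,0,0,0,-1],[0,0,-0.02,0,0,0,-1],[0,0,-0.025,0,0,0,-1],[0,0,-0.025,0,0,0,-1],[0,0,-0.025,0,0,0,-1],[0,0,-0.025,0,0,0,-1],[0,0,-0.025,0,0,0,-1],[0,0,0,0,0,0,-1],[0,0,0,0,0,0,-1]]]'
python3 - <<'E'
from h import *
print(sensors.sense()['joints'].round(2))
t,a=np.radians(21.2),np.radians(-94.6)
n=np.array([np.sin(t)*np.cos(a),np.sin(t)*np.sin(a),np.cos(t)]);sp=np.array([.5866,.137,.1091])
# rotate current tool minimally to -n
R0=R.from_rotvec(sensors.sense()['tool_rot']);z=R0.apply([0,0,1]);ax=np.cross(z,-n);rv=ax/np.linalg.norm(ax)*np.arccos(z@-n)
print('n',n,'turn',np.degrees(R0.inv().apply(rv)).round(2))
go(sp+n*(.1126+.06))
E
```

```text
clock: 14.12
ee_pos: [0.5764, -0.1614, 0.1315]
tool_rot: [-3.055, -0.734, -0.0]
contact_force: [1.2, -0.1, 2.4]
gripper_width: 0.0256
grasp_force: 29.6
14.4167 F [ 1.16 -0.94  0.9 ] sd [0.44 0.41 0.34] p [ 0.5764  -0.16142  0.13146] [1.e-05 2.e-05 1.e-05] z axis [ 0. -0. -1.]
clock: 15.33
ee_pos: [0.5763, -0.1616, 0.3044]
tool_rot: [-3.055, -0.734, -0.002]
contact_force: [0.5, 0.0, -1.4]
gripper_width: 0.0257
grasp_force: 29.6
[-0.62  0.45  1.11  1.68 -0.42  1.27 -0.52]
n [-0.0290019  -0.36045973  0.9323238 ] turn [18.06 11.04 -0.  ]
shift mm [ 112.1 -208.2   34.5] |d| 238.9
```

```bash
python3 -m crank '[[[0.0112,-0.0208,0,0,0,0,-1],[0.0112,-0.0208,0,0,0,0,-1],[0.0112,-0.0208,0,0,0,0,-1],[0.0112,-0.0208,0,0,0,0,-1],[0.0112,-0.0208,0,0,0,0,-1],[0.0112,-0.0208,0,0,0,0,-1],[0.0112,-0.0208,0,0,0,0,-1],[0.0112,-0.0208,0,0,0,0,-1],[0.0112,-0.0208,0,0,0,0,-1],[0.0112,-0.0208,0,0,0,0,-1],[0,0,0,3.61,2.21,0,-1],[0,0,0,3.61,2.21,0,-1],[0,0,0,3.61,2.21,0,-1],[0,0,0,3.61,2.21,0,-1],[0,0,0,3.61,2.21,0,-1],[0,0,0,0,0,0,-1],[0,0,0,0,0,0,-1]]]'
cat > s.py <<'E'
from h import *
c=capture('wrist');save(c,'w4');P=cloud(c);sp=np.array([.5866,.137,.1091])
print(sensors.sense()['joints'].round(2))
h=cv2.cvtColor(c['color'],cv2.COLOR_RGB2HSV).astype(int);H,S,V=h[...,0],h[...,1],h[...,2]
near=np.linalg.norm(P-sp,axis=2)<.03
rr=near&((H<6)|(H>170))&(S>140)&(V>130)
cn=np.concatenate([k for k in cv2.findContours(rr.astype(np.uint8),0,1)[0]]);e=cv2.fitEllipse(cv2.convexHull(cn));print('ring',rr.sum(),e)
n0=np.array([-.029,-.3605,.9323])
def fit(m,thr=.002):
    q=P[m]
    for _ in range(8):
        cc=np.median(q,0) if _==0 else q.mean(0); n=np.linalg.svd(q-cc,full_matrices=False)[2][2];n*=np.sign(n[2]); r=(P[m]-cc)@n; q=P[m][abs(r)<thr]
    return cc,n,len(q)
for rad in(.024,):
    cc,n,k=fit(np.linalg.norm(P-sp,axis=2)<rad);print('boss n',n.round(4),k,'tilt',np.degrees(np.arccos(n[2])).round(2),'az',np.degrees(np.arctan2(n[1],n[0])).round(2))
T=c['world_from_camera'];o=T[:3,3];d=(rays(c,[e[0]])@T[:3,:3].T)[0]
print('spot',(o+d*((cc-o)@n)/(d@n)).round(4))
D=(P-sp)@n0;m=(abs(D+.006)<.005)&(np.abs(P-sp)<[.13,.1,.08]).all(2)
cc2,n2,k=fit(m,.0015);print('ground n',n2.round(4),k,'tilt',np.degrees(np.arccos(n2[2])).round(2),'az',np.degrees(np.arctan2(n2[1],n2[0])).round(2))
E
python3 s.py
```

```text
clock: 16.75
ee_pos: [0.5806, 0.0734, 0.3021]
tool_rot: [-2.711, -0.647, -0.156]
contact_force: [-0.5, 0.7, -1.8]
gripper_width: 0.0259
grasp_force: 29.6
[-0.79  0.38  1.01  1.77 -0.71  1.3  -0.66]
ring 204 ((325.87200927734375, 213.451416015625), (21.763317108154297, 22.366436004638672), 89.32820129394531)
boss n [-0.0218 -0.3531  0.9353] 1503 tilt 20.72 az -93.54
spot [0.5861 0.1376 0.108 ]
ground n [-0.0263 -0.3517  0.9357] 12238 tilt 20.65 az -94.28
```

View pics/w4.png

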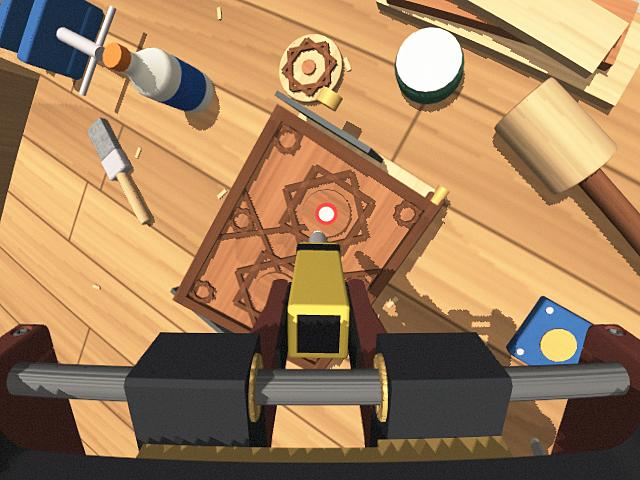

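The wrist view shows the ring at (326,213) ahead of the foot at (317,237). The refined slope is 20.7°, and the measured spot height of 0.108 matches the model's 0.108.

```bash
cat > g.py <<'E'
from h import *
import sys
t,a=np.radians(20.7),np.radians(-94.0)
n=np.array([np.sin(t)*np.cos(a),np.sin(t)*np.sin(a),np.cos(t)]);sp=np.array([.5862,.1374,.1081])
Z=[]
for i in range(6):
    capture('wrist');s=sensors.sense();Z.append(np.r_[s['ee_pos'],R.from_rotvec(s['tool_rot']).as_matrix().ravel()])
z=np.mean(Z,0);R0=R.from_matrix(z[3:].reshape(3,3));p=z[:3]
zz=R0.apply([0,0,1]);ax=np.cross(zz,-n);rv=ax/np.linalg.norm(ax)*np.arccos(min(1,zz@-n));Rt=R.from_rotvec(rv)*R0
print('turn',np.degrees(R0.inv().apply(rv)).round(2))
tip=p+zz*.1126;print('tip height over spot along n mm',((tip-sp)@n*1000).round(2),'tip off plane',((tip-sp-n*((tip-sp)@n))*1000).round(2))
print('shift after turn (tip to spot+%s mm)'%sys.argv[1],(Rt.inv().apply(sp+n*(.1126+float(sys.argv[1])/1000)-p)*1000).round(2))
E
python3 g.py 15
```

```text
turn [-0.29 -0.27 -0.  ]
tip height over spot along n mm 91.51 tip off plane [ 0.53 11.36  4.3 ]
shift after turn (tip to spot+15 mm) [-5.54  9.96 76.5 ]
```

```bash
python3 -m crank '[[[0,0,0,-0.29,-0.27,0,-1],[-0.0028,0.005,0,0,0,0,-1],[-0.0028,0.005,0,0,0,0,-1],[0,0,0.015,0,0,0,-1],[0,0,0.018,0,0,0,-1],[0,0,0.018,0,0,0,-1],[0,0,0.015,0,0,0,-1],[0,0,0.0105,0,0,0,-1],[0,0,0,0,0,0,-1],[0,0,0,0,0,0,-1],[0,0,0,0,0,0,-1]]]'
python3 g.py 4; python3 f.py 8; python3 s.py; python3 -c "
import cv2;i=cv2.imread('pics/w4.png')[150:330,220:420];cv2.imwrite('pics/w4c.png',cv2.resize(i,None,fx=3,fy=3))"
```

```text
clock: 18.02
ee_pos: [0.5837, 0.0905, 0.2285]
tool_rot: [-2.715, -0.652, -0.158]
contact_force: [0.3, -0.5, -0.9]
gripper_width: 0.0255
grasp_force: 29.6
turn [ 0.01 -0.19 -0.  ]
tip height over spot along n mm 16.69 tip off plane [ 1.04 -0.99 -0.34]
shift after turn (tip to spot+4 mm) [-0.08 -1.39 12.69]
18.7167 F [ 0.21 -0.35 -1.41] sd [0.38 0.33 0.32] p [0.58329 0.09109 0.228  ] [7.0e-05 6.0e-05 1.3e-04] z axis [ 0.0261  0.3537 -0.935 ]
[-0.76  0.46  0.95  1.85 -0.8   1.18 -0.57]
ring 234 ((316.52362060546875, 227.63742065429688), (26.149677276611328, 27.571630477905273), 85.31468963623047)
boss n [-0.0179 -0.3493  0.9368] 1779 tilt 20.47 az -92.94
spot [0.5863 0.1378 0.1081]
ground n [-0.0271 -0.3516  0.9358] 18091 tilt 20.65 az -94.41
```

View pics/w4c.png

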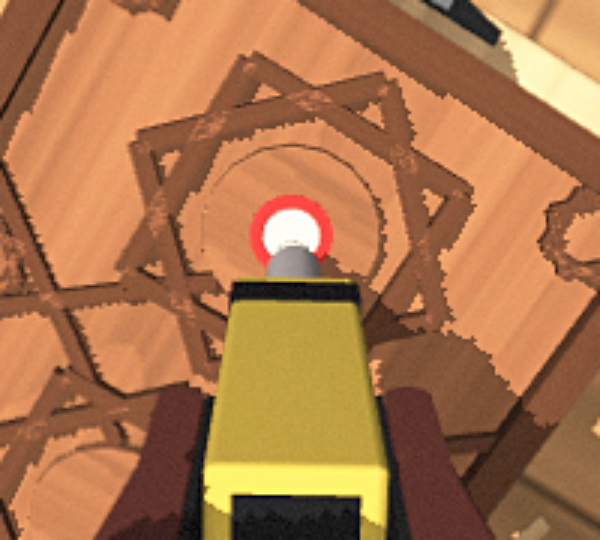

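```bash
python3 -m crank '[[[0,-0.0012,0,0,0,0,-1],[0,0,0.006,0,0,0,-1],[0,0,0.005,0,0,0,-1],[0,0,0,0,0,0,-1],[0,0,0,0,0,0,-1]]]'
python3 f.py 6;python3 g.py -6;python3 f.py 6
```

```text
clock: 19.18
ee_pos: [0.5826, 0.0963, 0.2173]
tool_rot: [-2.715, -0.653, -0.154]
contact_force: [0.1, 0.3, -1.8]
gripper_width: 0.0261
grasp_force: 29.6
19.4833 F [-0.14 -0.1  -0.54] sd [0.45 0.6  0.32] p [0.58302 0.09591 0.21795] [1.0e-04 8.0e-05 1.7e-04] z axis [ 0.0264  0.3538 -0.935 ]
turn [-0.02 -0.12 -0.  ]
tip height over spot along n mm 4.92 tip off plane [-0.11  0.14  0.05]
shift after turn (tip to spot+-6 mm) [ 0.25  0.13 10.92]
20.0833 F [-0.03  0.16 -1.09] sd [0.38 0.68 0.28] p [0.58298 0.096   0.21796] [2.e-05 2.e-05 1.e-05] z axis [ 0.0262  0.3537 -0.935 ]
```

```bash
python3 -m crank '[[[0,0,0.003,0,0,0,-1],[0,0,0.003,0,0,0,-1],[0,0,0.0015,0,0,0,-1],[0,0,0,0,0,0,-1],[0,0,0,0,0,0,-1]]]'
python3 f.py 14
python3 -m crank '[[[0,0,0.0015,0,0,0,-1],[0,0,0.001,0,0,0,-1],[0,0,0,0,0,0,-1],[0,0,0,0,0,0,-1]]]'
python3 f.py 20; python3 g.py -6
```

```text
clock: 20.5
ee_pos: [0.5833, 0.0986, 0.211]
tool_rot: [-2.715, -0.653, -0.156]
contact_force: [0.2, -0.7, 0.2]
gripper_width: 0.026
grasp_force: 29.6
21.2 F [ 0.41 -0.62  0.15] sd [0.43 0.52 0.49] p [0.58326 0.09858 0.21102] [2.e-05 4.e-05 4.e-05] z axis [ 0.0263  0.3537 -0.935 ]
clock: 21.53
ee_pos: [0.5833, 0.0995, 0.2086]
tool_rot: [-2.715, -0.653, -0.156]
contact_force: [0.6, -0.8, 1.8]
gripper_width: 0.0261
grasp_force: 29.6
22.5333 F [ 0.97 -1.03  0.53] sd [0.62 0.36 0.47] p [0.58327 0.09952 0.20862] [1.e-05 1.e-05 2.e-05] z axis [ 0.0261  0.3538 -0.935 ]
turn [-0.02 -0.11  0.  ]
tip height over spot along n mm -5.17 tip off plane [-0.13  0.14  0.05]
shift after turn (tip to spot+-6 mm) [0.26 0.15 0.83]
```

```bash
python3 -m crank '[[[0,0,0.001,0,0,0,-1],[0,0,0,0,0,0,-1],[0,0,0,0,0,0,-1],[0,0,0,0,0,0,-1]]]'
python3 f.py 25; python3 s.py; python3 t.py | grep -v side; python3 -c "
import cv2;i=cv2.imread('pics/w4.png')[150:330,220:420];cv2.imwrite('pics/w5c.png',cv2.resize(i,None,fx=3,fy=3))"
```

```text
clock: 23.17
ee_pos: [0.5833, 0.0999, 0.2077]
tool_rot: [-2.715, -0.653, -0.156]
contact_force: [1.6, -1.3, 0.0]
gripper_width: 0.0262
grasp_force: 29.6
24.4167 F [ 0.85 -1.12  0.75] sd [0.56 0.54 0.53] p [0.58327 0.09989 0.20767] [1.e-05 2.e-05 1.e-05] z axis [ 0.0262  0.3538 -0.935 ]
[-0.76  0.48  0.93  1.87 -0.83  1.15 -0.56]
ring 242 ((317.9274597167969, 234.5671844482422), (27.756153106689453, 29.4854679107666), 92.36347198486328)
boss n [-0.0212 -0.3483  0.9371] 1741 tilt 20.42 az -93.48
spot [0.5863 0.1378 0.108 ]
ground n [-0.027  -0.3504  0.9362] 20454 tilt 20.58 az -94.41
[0.5833 0.0999 0.2076] [-2.715 -0.653 -0.156] [ 1.63 -1.2   0.91]
wrist foot 3958 min [-29.9 -30.   90.3] max [ 30.  30. 115.] med [  9.1   0.8 107.6]
wrist sleeve 121 min [ 1.1 -6.8 69. ] max [ 6.2  6.  89.9] med [ 5.4 -0.1 81.3]
wrist handle 3503 min [-13.7 -13.7 -59.9] max [13.  12.9 49.6] med [ 11.7  -0.2 -28.9]
top foot 53 min [-28.9 -29.7 102.9] max [ 29.9  22.7 117.4] med [  2.9 -26.8 111.5]
```

View pics/w5c.png

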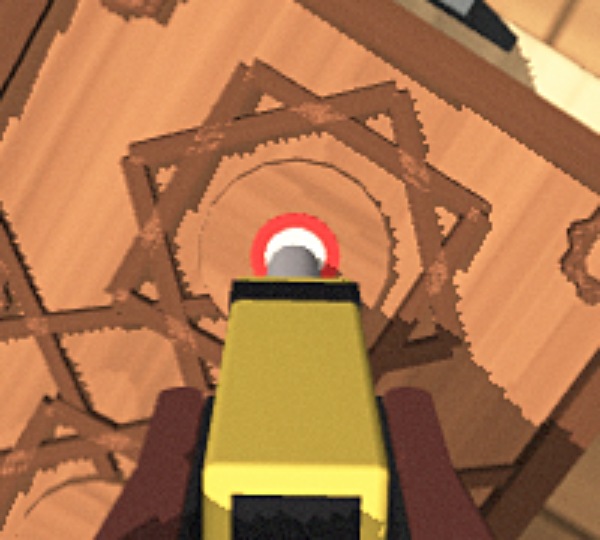

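The foot sits inside the ring, the panel slope is unchanged at 20.6°, and the foot is about 5.3–6.1 mm in. It has been held for more than a second, so I'm handing in.

```bash
python3 -c "
from bench import ticket
print(ticket.hand_in())"
```

```text
the job is handed in; nothing more can be done
None
```

I handed the job in with the probe still held on the red-ringed spot, square to the panel and foot about 5–6 mm in, after it had been pressed half way on the brass disc for well over a second.

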